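# Slide the pressing board home under the low gluing press

### The job

Push the thin flat pressing board along the bench, in under the low beam of the gluing press, until its end is square and flush against the stop behind the beam. Only push it with the fingers: it must stay flat on the bench, never picked up or tipped. Leave the other things on the bench where they are.

Things in the scene. Friction and masses are not known exactly. Their poses are not given: they have to be found in the camera images.
- press: low wooden gluing press fixed to the bench. Origin: on the bench top (z = 0) below the middle of its beam. Its x axis is the way in, from the open mouth under the beam to the stop; z up. Beam: x -25..+25 mm, 172 mm wide, underside 20 mm above the bench, top 42 mm, bolt heads to 47 mm. Cheeks 20 mm high on both sides, x -25..+115 mm, 112 mm apart (y -56..+56 mm)
- press_mouth (a point): middle of the mouth's lower edge, on the bench top, below the beam's front face (press x = -25 mm). The floor of the press is the bare bench top, with no step at the mouth
- press_stop (a point): middle of the stop's face, on the bench top (press x = +65 mm). The stop is a 20 mm high block across the far end; a 40 mm gap, open above, lies between beam and stop. The board pushed home has its middle 70 mm before this point (press x = -5 mm) and still sticks out 50 mm in front of the beam
- caul: the pressing board: plain flat pale rectangular board, 140 x 92 x 16 mm, 0.1 to 0.2 kg, loose, lying flat on the bench before the press's mouth, up to 0.35 rad askew and 30 mm off the centre line. Origin: centre of its underside; x along its length (at the start +x is the end nearer the press), z up. It slides with a friction of about 1 N
- offcut: thick beech offcut, 130 x 80 x 34 mm, too thick for the press, lying flat; a bystander. Origin: centre of its underside
- gouge_a: carving gouge lying down, wooden handle 130 mm and steel blade 110 mm, about 28 mm high; a bystander. Origin: under the joint of handle and blade
- gouge_b: carving gouge lying down, wooden handle 120 mm and steel blade 90 mm, about 28 mm high; a bystander. Origin: under the joint of handle and blade
- mallet: round wooden carver's mallet lying down, 240 mm long, head 80 mm thick; a bystander. Origin: under its middle
- glue: white glue bottle standing, 64 mm across, 150 mm high; a bystander. Origin: centre of its underside
- wax: flat metal wax tin standing, 72 mm across, 45 mm high; a bystander. Origin: centre of its underside
- brush: brush lying down, 200 mm long; a bystander. Origin: under its middle
- stone: grey sharpening stone on a dark wooden block, 170 x 60 x 30 mm; a bystander. Origin: centre of its underside
Mind the look-alikes: they are no part of the job. What is shaped like the press but yellow is not meant.

How it is judged:
By the outcome, as a careful person would: the job done as asked, in the order asked, and still so for the second after the job is handed in, with the robot touching nothing.
It also fails if it takes over 69 s, if anything falls off the work surface, if the arm or the gripper's body presses on something with over 40 N, if the wrist force passes 120 N, or if a joint passes its speed limit or range.

### The arm

A 6-joint arm with a two-finger parallel gripper is mounted at the origin on the work surface. World frame = base frame: x ahead of the robot, y to its left, z up, the work surface at z = 0. Lengths are in m, angles in degrees, forces in N, time in s.
With the tool pointing down it reaches from about 0.25 to 0.775 m from the base axis. Payload 8.9 kg.
Tool frame: the origin (TCP) lies midway between the tips of the shut fingers; the grasp point (between the pads) lies manip.grip_point_offset behind it (manip.grip_point_offset is the distance from the TCP to the grasp point, in m); z points along the fingers, y is the line along which they close (so a half turn about z gives the same grasp; the last joint's range is limited). The gripper opens to 85 mm and grips with 20 to 120 N. Pads are 22 mm wide; open, the fingers measure 114 mm over their backs; the gripper's body (76 mm by 85 mm) begins 54 mm behind the grasp point. The pads swing forward as they close: fully open they stand 13 mm farther back than shut.
Start: joints at [-78.226, 16.656, -8.789, 64.555, 0, 82.019], TCP at [0.177, -0.494, 0.231] pointing down, gripper open.
Joint ranges: [-144.48, 144.48], [-52.06, 99.96], [-74.48, 78.29], [-112.23, 115.85], [-86.99, 84.42], [-180, 180]. Speed limits (degrees/s): [127.2, 127.2, 159.86, 180, 180, 180].

### API

Orientations are given as [roll, pitch, yaw] about the fixed x, y, z axes, in that order (R = Rz(yaw) Ry(pitch) Rx(roll)).
In Python, from workcell import readout, imaging, manip gives the robot as it stands. The module is installed in compiled form; this text tells all that it offers.
- The arm moves only by the tool step_arm, never from a script. Its argument "targets" is one flat list of numbers, 7 for each row, row after row: the opening, from 0 (shut) to 1 (fully open), then the shift along the tool's x, y, z as a fraction of full scale, then the turn, a rotation vector about the tool's x, y, z as a fraction of full scale. A call has 1 to 5 rows; each row shifts and turns the commanded pose from where the row before left it, along the tool's axes as they then stand; what a row does not reach is not made up. Full scale, the value 1, is 20 cm for a shift and 0.5 rad for a turn. A row lasts 1/10 s, in which the tool goes at most 50 mm and 8.59 degrees, less where a joint would pass 70% of its speed; a pose out of reach is approached as far as the arm can. A call with a number of a shift or a turn outside -1 to 1 is refused whole. A call with a gripper value outside its range is refused whole. The fingers move at their own pace and stop on an object; "force" is the grip in N (left out, the last holds). Time passes only in rows, so rows that do not move let the fingers close. It gives the time, the measured TCP pose, the force, the opening and the grip force at its end, in the units of the state.
- readout.sense(): the state, without advancing time (a new reading comes with each control period).
- imaging.snapshot(name): name is "scene" or "top" or "wrist"; returns a dict with "frame" (400x640x3 uint8, blue, green, red), "K" (3x3 intrinsics, pixels), "world_from_camera" (4x4, takes a point from camera to world coordinates). Camera axes: x right, y up, looking along -z (the intrinsics and any distortion apply to the point x, -y, -z); pixel columns grow to the right and rows downward; lengths in m; the calibration is good to about 2 mm. A picture is of the moment at which its call begins. There is no depth.
- manip.finish_job(): hands the job in; it is judged then, once.
The state is a dict: "time": time; "joint_pos": joint angles; "joint_velocities": joint speeds; "joint_torque": joint torques, N m; "tcp_pos": TCP position; "tool_rot": TCP orientation; "force": force on the tool from outside, world axes, zero at the start; "moment": the same for the moment, N m; "opening": finger opening in m; "grip_force": force on a finger pad.
Only numpy, scipy, OpenCV 4.12 (cv2) and the standard library are available. Lean on these libraries where they do the work, as an engineer would, in place of code of your own. Each camera call takes 0.05 s, during which the arm holds its last target. There are 200 camera calls.

## Working session

There is one attempt and no reset: what is moved stays moved. The work goes in short steps, Python scripts to look and compute and a tool call to move; the robot and the scene stay as the last step left them, time stands still between calls to the robot, and variables do not carry over. Pictures are saved under pics/ and viewed, at most 10 in all, crops included, and the job is handed in when it is done.

Besides the shell and the picture viewer there is one more tool, called after "Request:" in YAML: its name, and indented under it one key for each argument. step_arm: Moves the arm, as the interface text tells. Shift numbers are shares of 20 cm and turn numbers shares of 0.5 rad, none past 1 either way. Its arguments: {"type":"object","properties":{"targets":{"type":"array","items":{"type":"number"}},"force":{"type":"number"}},"required":["targets"]}

```bash
mkdir -p pics; cat > h.py <<'E'
import numpy as np, cv2
from workcell import readout, imaging, manip
def ray(s,uv,z):
    K=s["K"];T=np.array(s["world_from_camera"])
    uv=np.atleast_2d(np.array(uv,float))
    d=np.c_[(uv[:,0]-K[0][2])/K[0][0],-(uv[:,1]-K[1][2])/K[1][1],-np.ones(len(uv))]@T[:3,:3].T
    o=T[:3,3]; return o+d*((z-o[2])/d[:,2])[:,None]
def proj(s,P):
    K=np.array(s["K"]);T=np.array(s["world_from_camera"])
    p=(np.atleast_2d(P)-T[:3,3])@T[:3,:3]
    return np.c_[K[0,2]+K[0,0]*p[:,0]/-p[:,2],K[1,2]-K[1,1]*p[:,1]/-p[:,2]]
E
python3 - <<'E'
from h import *
for n in("scene","top"):
    s=imaging.snapshot(n); cv2.imwrite(f"pics/{n}0.png",s["frame"]); print(n,np.round(s["K"],1).tolist(),np.round(s["world_from_camera"],3).tolist(), [k for k in s])
st=readout.sense(); print({k:np.round(v,3).tolist() for k,v in st.items()}, manip.grip_point_offset)
E
```

```text
scene [[363.2, 0.0, 321.9], [0.0, 363.2, 198.5], [0.0, 0.0, 1.0]] [[0.889, -0.281, 0.361, 0.9], [0.457, 0.564, -0.688, -0.75], [-0.011, 0.777, 0.63, 0.728], [0.0, 0.0, 0.0, 1.0]] ['frame', 'K', 'world_from_camera']
top [[486.9, 0.0, 318.0], [0.0, 486.9, 207.4], [0.0, 0.0, 1.0]] [[-0.015, 0.997, -0.075, 0.402], [-1.0, -0.014, 0.012, -0.0], [0.011, 0.075, 0.997, 1.282], [0.0, 0.0, 0.0, 1.0]] ['frame', 'K', 'world_from_camera']
{'time': 0.1, 'joint_pos': [-78.225, 16.686, -8.826, 64.555, -0.0, 82.02], 'joint_velocities': [-0.074, -0.065, -0.002, 0.001, 0.075, 0.053], 'joint_torque': [0.002, -53.797, 33.192, 0.009, -0.0, -0.0], 'tcp_pos': [0.177, -0.494, 0.231], 'tool_rot': [-179.935, -0.009, 19.755], 'force': [-0.014, 0.963, 0.642], 'moment': [-0.009, 0.034, -0.007], 'grip_force': 0.0, 'opening': 0.085} 0.0187
```

View pics/top0.png

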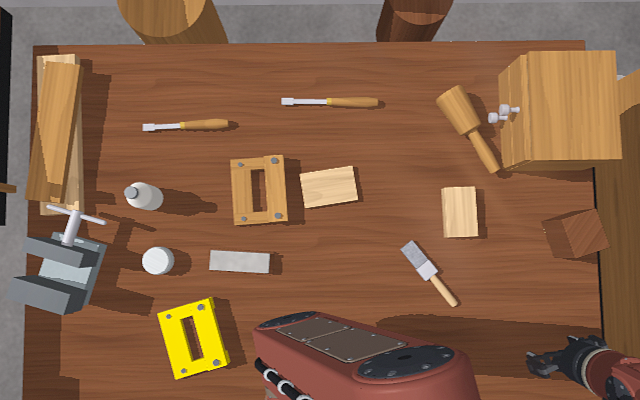

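View pics/scene0.png

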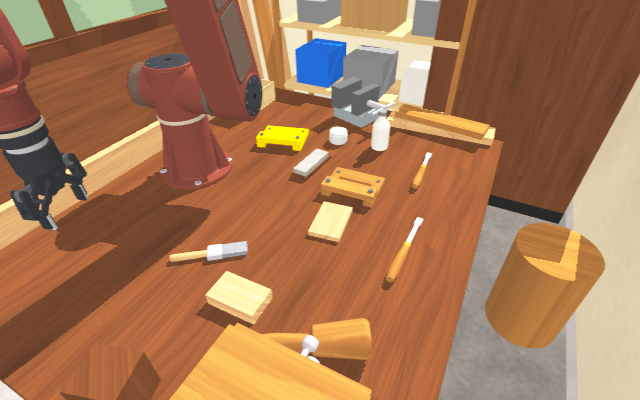

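The top view shows the press at about (258,190), with its mouth facing the caul at (329,187) to its right. The thick offcut is at (460,212) and the yellow decoy at (193,338). The scene view agrees.

```bash
python3 - <<'E'
from h import *
s=imaging.snapshot("top"); f=s["frame"]
c=cv2.resize(f[140:240,215:375],None,fx=5,fy=5,interpolation=cv2.INTER_CUBIC); cv2.imwrite("pics/crop1.png",c)
hsv=cv2.cvtColor(f,cv2.COLOR_BGR2HSV)
for p in[(329,187),(258,160),(280,190),(236,190),(258,190),(300,240),(258,220)]: print(p,hsv[p[1],p[0]])
m=((hsv[...,2]>185)&(hsv[...,1]<150)).astype(np.uint8); m[:, :292]=0;m[:,372:]=0;m[:150]=0;m[230:]=0
cs,_=cv2.findContours(m,0,2); k=max(cs,key=cv2.contourArea); r=cv2.minAreaRect(k); b=cv2.boxPoints(r)
print(r,b.tolist()); P=ray(s,b,.016)[:,:2]; print(P.round(4).tolist(),P.mean(0), np.linalg.norm(np.diff(P,axis=0),axis=1))
E
```

```text
(329, 187) [ 17  86 233]
(258, 160) [ 17 142 200]
(280, 190) [ 17 140 212]
(236, 190) [ 16 141 195]
(258, 190) [ 10 144  94]
(300, 240) [ 11 147 147]
(258, 220) [ 16 141 194]
((328.23480224609375, 186.3424530029297), (34.718414306640625, 53.75626754760742), 80.90972137451172) [[298.95166015625, 173.44775390625], [352.03277587890625, 164.95477294921875], [357.5179443359375, 199.23715209960938], [304.43682861328125, 207.73013305664062]]
[[0.5868, 0.0329], [0.6075, -0.1068], [0.5169, -0.1193], [0.4965, 0.0197]] [ 0.55192996 -0.04339085] [0.14120033 0.0914935  0.14047062]
```

View pics/crop1.png

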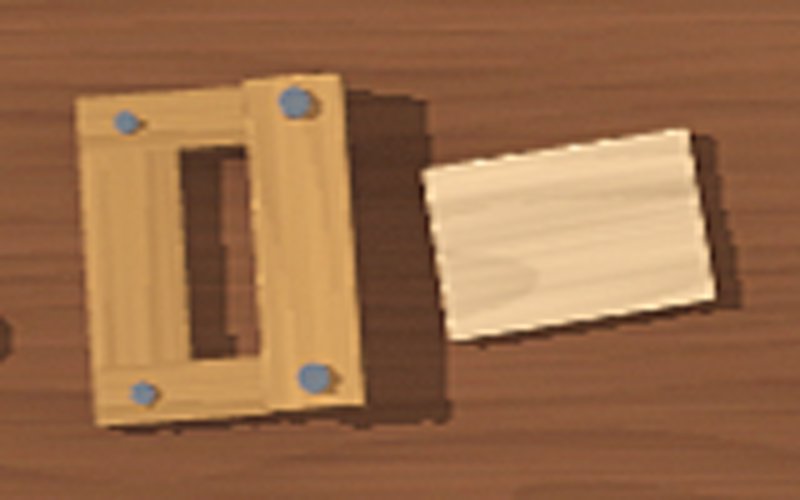

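Crop 1 shows the raised beam on the right (corners at 340,74; 365,405; 270,408; 244,80), facing the caul. The stop and cheeks are to the left.

```bash
python3 - <<'E'
from h import *
s=imaging.snapshot("top"); f=s["frame"]
g=lambda L:[(215+(a+.5)/5-.5,140+(b+.5)/5-.5) for a,b in L]
B=ray(s,g([(341,74),(365,405),(268,408),(244,80)]),.042)[:,:2]
print("beam",B.round(4).tolist(),B.mean(0),np.linalg.norm(np.diff(B,axis=0),axis=1))
y=(B[0]-B[1])+(B[3]-B[2]); print("side yaw",np.degrees(np.arctan2(y[1],y[0])))
O=ray(s,g([(76,99),(97,426)]),.020)[:,:2]; print("far edge",O.round(4).tolist(),O.mean(0),np.diff(O,axis=0))
H=ray(s,g([(295,102),(315,378)]),.047)[:,:2];h=ray(s,g([(126,122),(145,393)]),.025)[:,:2]
print("bolts",H.round(4).tolist(),h.round(4).tolist(), H.mean(0),h.mean(0))
I=ray(s,g([(180,149),(189,358)]),.020)[:,:2];print("stop edge",I.round(4).tolist(),I.mean(0))
E
```

```text
beam [[0.633, 0.0732], [0.4623, 0.0625], [0.4615, 0.1119], [0.6305, 0.1231]] [0.54681271 0.09268365] [0.17101393 0.04938763 0.169388  ]
side yaw 3.670302117138578
far edge [[0.6256, 0.213], [0.4545, 0.2024]] [0.54002838 0.20771854] [[-0.17115672 -0.01065525]]
bolts [[0.6179, 0.0966], [0.4761, 0.0875]] [[0.6123, 0.1862], [0.4709, 0.1768]] [0.54699628 0.09204631] [0.54161299 0.18153607]
stop edge [[0.5985, 0.1589], [0.4891, 0.1547]] [0.5438013 0.156776 ]
```

Press: origin about (0.547, 0.092), way in at a yaw of 93.7°. The caul is about 5° askew and 4 mm off centre. I'll turn the tool square to the press, then go above a point behind the caul.

Request:
step_arm:
  targets: [0.6,0,0,0,0,0,-0.29,0.6,0,0,0,0,0,-0.29,0.6,0,0,0,0,0,-0.29,0.6,0,0,0,0,0,-0.29,0.6,0,0,0,0,0,-0.29]

```text
time: 0.7
tcp_pos: [0.1774, -0.4939, 0.2311]
tool_rot: [-180.0, -0.0, 61.6]
force: [1.5, 0.2, 0.2]
opening: 0.0514
grip_force: 0.0
```

Request:
step_arm:
  targets: [0.6,0,0,0,0,0,-0.29,0.6,0,0,0,0,0,-0.29,0.6,0,0,0,0,0,-0.29,0.6,0,0,0,0,0,-0.26,0.6,0,0,0,0,0,0]

```text
time: 1.2
tcp_pos: [0.1774, -0.494, 0.2312]
tool_rot: [-180.0, -0.0, 93.8]
force: [-0.6, -0.3, 0.3]
opening: 0.0513
grip_force: 0.0
```

Request:
step_arm:
  targets: [0.6,0.13,0.17,0,0,0,0,0.6,0.13,0.17,0,0,0,0,0.6,0.13,0.17,0,0,0,0,0.6,0.13,0.17,0,0,0,0,0.6,0.13,0.17,0,0,0,0]

```text
time: 1.7
tcp_pos: [0.3398, -0.3522, 0.2314]
tool_rot: [180.0, 0.0, 93.4]
force: [0.9, -1.1, 0.6]
opening: 0.051
grip_force: 0.0
```

Request:
step_arm:
  targets: [0.6,0.13,0.17,0,0,0,0,0.6,0.13,0.17,0,0,0,0,0.6,0.13,0.17,0,0,0,0,0.6,0.13,0.17,0,0,0,0,0.6,0,0,0,0,0,0]

```text
time: 2.2
tcp_pos: [0.4708, -0.2378, 0.2311]
tool_rot: [179.9, -0.0, 93.7]
force: [-0.5, -1.0, -0.2]
opening: 0.051
grip_force: 0.0
```

Request:
step_arm:
  targets: [0.6,0.13,0.16,0,0,0,0,0.6,0.13,0.16,0,0,0,0,0.6,0.13,0.16,0,0,0,0,0.6,0,0,0,0,0,0,0.6,0,0,0,0,0,0]

```text
time: 2.7
tcp_pos: [0.5586, -0.1568, 0.2309]
tool_rot: [-179.9, 0.0, 93.6]
force: [-0.6, -0.6, 0.5]
opening: 0.0513
grip_force: 0.0
```

Request:
step_arm:
  targets: [0.6,0,0,0.2,0,0,0,0.6,0,0,0.2,0,0,0,0.6,0,0,0.2,0,0,0,0.6,0,0,0.2,0,0,0,0.6,0,0,0.1,0,0,0]

```text
time: 3.2
tcp_pos: [0.5556, -0.1576, 0.0482]
tool_rot: [-179.8, -0.1, 93.4]
force: [-0.1, 0.1, -0.2]
opening: 0.0512
grip_force: 0.0
```

Request:
step_arm:
  targets: [0.6,0,0,0.05,0,0,0,0.6,0,0,0,0,0,0,0.6,0,0,0,0,0,0]

```text
time: 3.5
tcp_pos: [0.5591, -0.1579, 0.0425]
tool_rot: [179.9, 0.0, 93.6]
force: [0.8, -0.5, -0.2]
opening: 0.0513
grip_force: 0.0
```

```bash
python3 - <<'E'
from h import *
t=imaging.snapshot("top")["frame"];w=imaging.snapshot("scene")["frame"]
cv2.imwrite("pics/c2.png",np.vstack([cv2.resize(t[140:240,215:415],(800,400)),cv2.resize(w[170:245,270:420],(400,200)).repeat(1,0)if 0 else cv2.resize(w[180:230,270:470],(800,200))]))
E
```

```text
(no output)
```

View pics/c2.png

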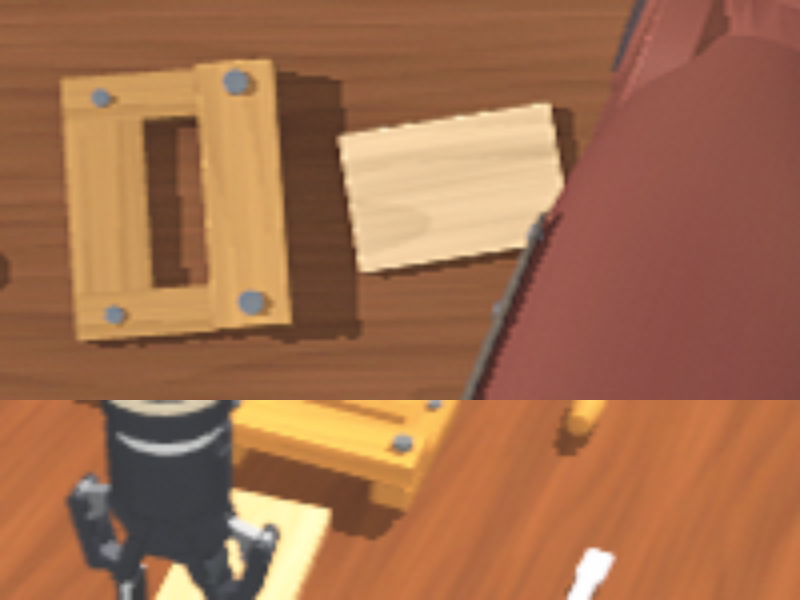

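The view shows the board untouched, with the fingers hovering behind its rear end. Next I'll lower them slowly.

Request:
step_arm:
  targets: [0.6,0,0,0.05,0,0,0,0.6,0,0,0.05,0,0,0,0.6,0,0,0.05,0,0,0,0.6,0,0,0.02,0,0,0,0.6,0,0,0,0,0,0]

```text
time: 4.1
tcp_pos: [0.5579, -0.1567, 0.0062]
tool_rot: [-179.9, -0.0, 93.7]
force: [0.0, -0.2, -1.6]
opening: 0.0514
grip_force: 0.0
```

Request:
step_arm:
  targets: [0.6,0,0,0.005,0,0,0,0.6,0,0,0.005,0,0,0,0.6,0,0,0.005,0,0,0,0.6,0,0,0,0,0,0,0.6,0,0,0,0,0,0]

```text
time: 4.6
tcp_pos: [0.5587, -0.1571, 0.0044]
tool_rot: [180.0, 0.0, 93.7]
force: [-0.5, -0.5, -0.2]
opening: 0.0513
grip_force: 0.0
```

```bash
python3 - <<'E'
from h import *
s=imaging.snapshot("wrist");cv2.imwrite("pics/w3.png",s["frame"])
print(np.round(s["world_from_camera"],3).tolist(),np.round(s["K"],1).tolist())
E
```

```text
[[0.998, -0.062, -0.019, 0.554], [0.065, 0.958, 0.28, -0.085], [0.001, -0.28, 0.96, 0.147], [0.0, 0.0, 0.0, 1.0]] [[342.8, 0.0, 324.2], [0.0, 342.8, 206.0], [0.0, 0.0, 1.0]]
```

View pics/w3.png

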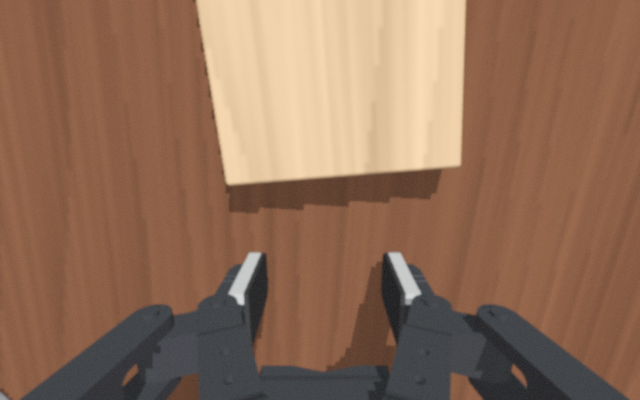

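Wrist view: the board's rear edge runs from (228,184) to (460,165), ahead of both fingertips (about 250,255 and 395,255). The fingers are low and clear of the bench. Now I'll push.

Request:
step_arm:
  targets: [0.6,0.05,0,0,0,0,0,0.6,0.04,0,0,0,0,0,0.6,0.03,0,0,0,0,0,0.6,0.03,0,0,0,0,0,0.6,0.03,0,0,0,0,0]

```text
time: 5.15
tcp_pos: [0.5564, -0.1205, 0.0043]
tool_rot: [-180.0, 0.0, 93.7]
force: [0.7, -0.5, 0.1]
opening: 0.0512
grip_force: 0.3
```

Request:
step_arm:
  targets: [0.6,0.03,0,0,0,0,0,0.6,0.03,0,0,0,0,0,0.6,0.03,0,0,0,0,0,0.6,0,0,0,0,0,0,0.6,0,0,0,0,0,0]

```text
time: 5.65
tcp_pos: [0.5553, -0.103, 0.0043]
tool_rot: [180.0, -0.0, 93.7]
force: [0.0, -0.0, 0.4]
opening: 0.0513
grip_force: 0.0
```

```bash
cat >> h.py <<'E'
def rear():
    s=imaging.snapshot("wrist");f=s["frame"];hsv=cv2.cvtColor(f,cv2.COLOR_BGR2HSV)
    m=((hsv[...,1]<115)&(hsv[...,2]>150)&(hsv[...,0]>10)).astype(np.uint8)
    m=cv2.morphologyEx(m,cv2.MORPH_OPEN,np.ones((7,7)))
    cs,_=cv2.findContours(m,0,2);k=max(cs,key=cv2.contourArea);c=cv2.approxPolyDP(k,6,True)[:,0]
    P=ray(s,c,.016)[:,:2];O=np.array([.5468,.0923]);a=np.radians(93.7);d=P-O
    x=d@[np.cos(a),np.sin(a)];y=d@[-np.sin(a),np.cos(a)]
    for q in zip(c.tolist(),x.round(4),y.round(4)):print(*q)
    return f
E
python3 - <<'E'
from h import *
f=rear();t=imaging.snapshot("top")["frame"]
cv2.imwrite("pics/c4.png",np.hstack([cv2.resize(f,(400,250)),cv2.resize(t[140:240,215:375],(400,250))]))
E
```

```text
[211, 0] -0.0887 0.0426
[231, 251] -0.1808 0.0428
[248, 254] -0.1821 0.0359
[231, 287] -0.1974 0.0441
[237, 301] -0.2042 0.042
[260, 252] -0.1812 0.0308
[451, 253] -0.1816 -0.0483
[480, 0] -0.0886 -0.0485
```

View pics/c4.png

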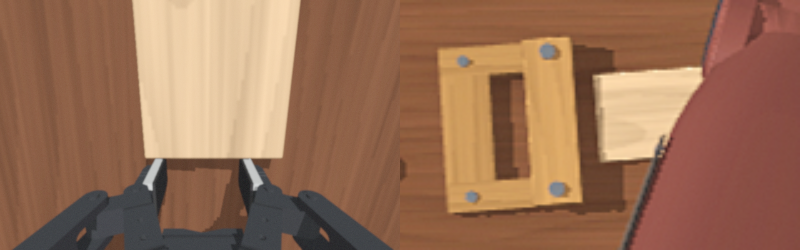

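The board is now square on both fingers, 3 mm off centre, with its rear at press x = -181 mm. About 106 mm remains.

Request:
step_arm:
  targets: [0.6,0.02,0,0,0,0,0,0.6,0.03,0,0,0,0,0,0.6,0.03,0,0,0,0,0,0.6,0.03,0,0,0,0,0,0.6,0.03,0,0,0,0,0]

```text
time: 6.25
tcp_pos: [0.5534, -0.0745, 0.0043]
tool_rot: [-180.0, -0.0, 93.7]
force: [0.3, -2.5, 0.5]
opening: 0.0514
grip_force: 0.4
```

Request:
step_arm:
  targets: [0.6,0.03,0,0,0,0,0,0.6,0.03,0,0,0,0,0,0.6,0.03,0,0,0,0,0,0.6,0.03,0,0,0,0,0,0.6,0.03,0,0,0,0,0]

```text
time: 6.75
tcp_pos: [0.5515, -0.0448, 0.0043]
tool_rot: [180.0, 0.0, 93.7]
force: [-0.2, -1.4, -0.4]
opening: 0.0507
grip_force: 0.5
```

Request:
step_arm:
  targets: [0.6,0.03,0,0,0,0,0,0.6,0.03,0,0,0,0,0,0.6,0.03,0,0,0,0,0,0.6,0.03,0,0,0,0,0,0.6,0,0,0,0,0,0]

```text
time: 7.25
tcp_pos: [0.5498, -0.0204, 0.0043]
tool_rot: [-180.0, -0.0, 93.7]
force: [-0.7, 0.9, -0.2]
opening: 0.0513
grip_force: 0.0
```

```bash
python3 - <<'E'
from h import *
rear();print(readout.sense()["tcp_pos"],readout.sense()["force"])
E
```

```text
[217, 48] -0.0209 0.042
[232, 254] -0.0994 0.0426
[452, 253] -0.0988 -0.0486
[472, 49] -0.0211 -0.0474
[ 0.54987556 -0.0207595   0.00425187] [-0.50758105  0.16268331  0.10674803]
```

Request:
step_arm:
  targets: [0.6,0.02,0,0,0,0,0,0.6,0.02,0,0,0,0,0,0.6,0.02,0,0,0,0,0,0.6,0.02,0,0,0,0,0,0.6,0.01,0,0,0,0,0]

```text
time: 7.8
tcp_pos: [0.5488, -0.0029, 0.0043]
tool_rot: [-180.0, -0.0, 93.7]
force: [0.0, -0.6, -0.4]
opening: 0.0511
grip_force: 0.3
```

Request:
step_arm:
  targets: [0.6,0.005,0,0,0,0,0,0.6,0.005,0,0,0,0,0,0.6,0.005,0,0,0,0,0]

```text
time: 8.1
tcp_pos: [0.5487, -0.0004, 0.0043]
tool_rot: [180.0, 0.0, 93.7]
force: [0.2, -1.1, -0.5]
opening: 0.0513
grip_force: 0.3
```

Request:
step_arm:
  targets: [0.6,0.005,0,0,0,0,0,0.6,0.005,0,0,0,0,0]

```text
time: 8.3
tcp_pos: [0.5485, 0.0017, 0.0043]
tool_rot: [180.0, -0.0, 93.7]
force: [0.2, -0.6, -0.5]
opening: 0.0514
grip_force: 0.3
```

Request:
step_arm:
  targets: [0.6,0.005,0,0,0,0,0,0.6,0.005,0,0,0,0,0]

```text
time: 8.5
tcp_pos: [0.5484, 0.0037, 0.0043]
tool_rot: [180.0, -0.0, 93.7]
force: [-0.8, -0.3, -0.5]
opening: 0.0511
grip_force: 0.3
```

Request:
step_arm:
  targets: [0.6,0.005,0,0,0,0,0,0.6,0,0,0,0,0,0]

```text
time: 8.7
tcp_pos: [0.5483, 0.0048, 0.0043]
tool_rot: [-180.0, -0.0, 93.7]
force: [-0.3, 0.2, 0.4]
opening: 0.0516
grip_force: 0.0
```

Request:
step_arm:
  targets: [0.6,0.005,0,0,0,0,0,0.6,0,0,0,0,0,0]

```text
time: 8.9
tcp_pos: [0.5483, 0.0057, 0.0043]
tool_rot: [180.0, -0.0, 93.7]
force: [0.1, -0.5, -1.0]
opening: 0.0514
grip_force: 0.0
```

Request:
step_arm:
  targets: [0.6,0.005,0,0,0,0,0,0.6,0,0,0,0,0,0]

```text
time: 9.1
tcp_pos: [0.5482, 0.0067, 0.0043]
tool_rot: [180.0, -0.0, 93.7]
force: [1.0, -1.0, -0.8]
opening: 0.051
grip_force: 0.1
```

```bash
python3 - <<'E'
from h import *
f=rear();t=imaging.snapshot("top")["frame"]
cv2.imwrite("pics/c5.png",np.hstack([cv2.resize(f,(400,250)),cv2.resize(t[140:240,215:375],(400,250))]))
E
```

```text
[34, 0] 0.0212 0.1025
[55, 104] -0.0126 0.1028
[64, 105] -0.0129 0.0995
[61, 129] -0.0215 0.1025
[428, 130] -0.0218 -0.0346
[430, 123] -0.0193 -0.0351
[452, 131] -0.0222 -0.0436
[506, 123] -0.0193 -0.0634
[507, 130] -0.0218 -0.0641
[525, 130] -0.0218 -0.0709
[528, 121] -0.0186 -0.0714
[529, 130] -0.0218 -0.0723
[579, 124] -0.0197 -0.0906
[616, 131] -0.0222 -0.105
[625, 127] -0.0207 -0.108
[634, 89] -0.0073 -0.1079
[618, 71] -0.0012 -0.1007
[617, 87] -0.0066 -0.1016
[575, 103] -0.0122 -0.0876
[554, 85] -0.0059 -0.0787
[545, 85] -0.0059 -0.0755
[540, 102] -0.0118 -0.0747
[534, 93] -0.0087 -0.072
[527, 99] -0.0108 -0.0698
[502, 87] -0.0066 -0.06
[469, 98] -0.0104 -0.0486
[452, 95] -0.0094 -0.0422
[459, 92] -0.0084 -0.0447
[452, 85] -0.006 -0.0419
[451, 93] -0.0087 -0.0418
[431, 93] -0.0087 -0.0346
[427, 101] -0.0115 -0.0333
[401, 93] -0.0087 -0.0237
[433, 80] -0.0043 -0.0349
[489, 84] -0.0056 -0.0552
[487, 70] -0.0009 -0.0539
[530, 72] -0.0016 -0.0693
[539, 61] 0.0021 -0.0719
[555, 60] 0.0024 -0.0775
[560, 68] -0.0002 -0.0798
[571, 33] 0.0111 -0.0814
[617, 10] 0.0182 -0.0957
[639, 20] 0.0152 -0.104
[639, 0] 0.0213 -0.1024
```

View pics/c5.png

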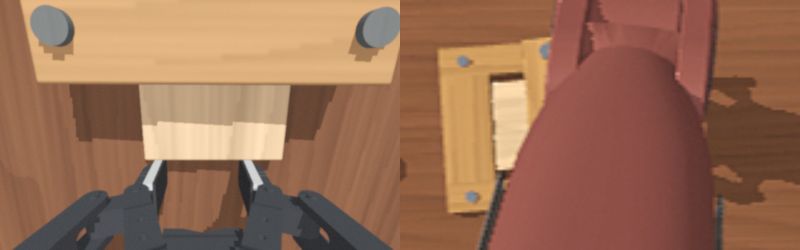

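Wrist view: the board is square under the beam, with its rear edge near row 160 of the half-size picture. Top view: its front end is close to the stop. There is no stop force yet, so I'll push on.

Request:
step_arm:
  targets: [0.6,0.005,0,0,0,0,0,0.6,0,0,0,0,0,0]

```text
time: 9.4
tcp_pos: [0.5481, 0.0077, 0.0043]
tool_rot: [180.0, 0.0, 93.7]
force: [-0.4, -0.3, -0.1]
opening: 0.051
grip_force: 0.2
```

Request:
step_arm:
  targets: [0.6,0.005,0,0,0,0,0,0.6,0,0,0,0,0,0]

```text
time: 9.6
tcp_pos: [0.548, 0.0081, 0.0043]
tool_rot: [-180.0, 0.1, 93.6]
force: [-1.2, -3.9, 0.5]
opening: 0.0513
grip_force: 2.1
```

Request:
step_arm:
  targets: [0.6,0.005,0,0,0,0,0,0.6,0,0,0,0,0,0]

```text
time: 9.8
tcp_pos: [0.5479, 0.0083, 0.0044]
tool_rot: [-180.0, 0.2, 93.6]
force: [-1.8, -9.6, 0.4]
opening: 0.0511
grip_force: 4.3
```

Stop contact: the force rises steeply. One more millimetre will seat it, then I'll back off and lift.

Request:
step_arm:
  targets: [0.6,0.005,0,0,0,0,0,0.6,0,0,0,0,0,0,0.6,0,0,0,0,0,0]

```text
time: 10.1
tcp_pos: [0.5477, 0.0084, 0.0044]
tool_rot: [-180.0, 0.3, 93.6]
force: [-1.3, -12.7, 1.4]
opening: 0.0513
grip_force: 6.3
```

Request:
step_arm:
  targets: [0.6,-0.01,0,0,0,0,0,0.6,-0.03,0,0,0,0,0,0.6,-0.06,0,0,0,0,0,0.6,-0.1,0,0,0,0,0,0.6,0,0,0,0,0,0]

```text
time: 10.6
tcp_pos: [0.551, -0.0315, 0.0044]
tool_rot: [180.0, 0.0, 93.6]
force: [0.7, 1.2, 0.2]
opening: 0.0513
grip_force: 0.0
```

Request:
step_arm:
  targets: [0.6,-0.1,0,-0.1,0,0,0,0.6,-0.15,0,-0.15,0,0,0,0.6,-0.15,0,-0.15,0,0,0,0.6,-0.2,0,-0.1,0,0,0,0.6,-0.2,0,-0.1,0,0,0]

```text
time: 11.1
tcp_pos: [0.5609, -0.19, 0.1256]
tool_rot: [179.9, -0.0, 93.7]
force: [1.2, -0.4, -0.7]
opening: 0.0508
grip_force: 0.0
```

```bash
python3 - <<'E'
from h import *
s=imaging.snapshot("top");t=s["frame"]
cv2.imwrite("pics/c6.png",cv2.resize(t[140:240,215:375],None,fx=5,fy=5,interpolation=cv2.INTER_CUBIC))
E
```

```text
(no output)
```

View pics/c6.png

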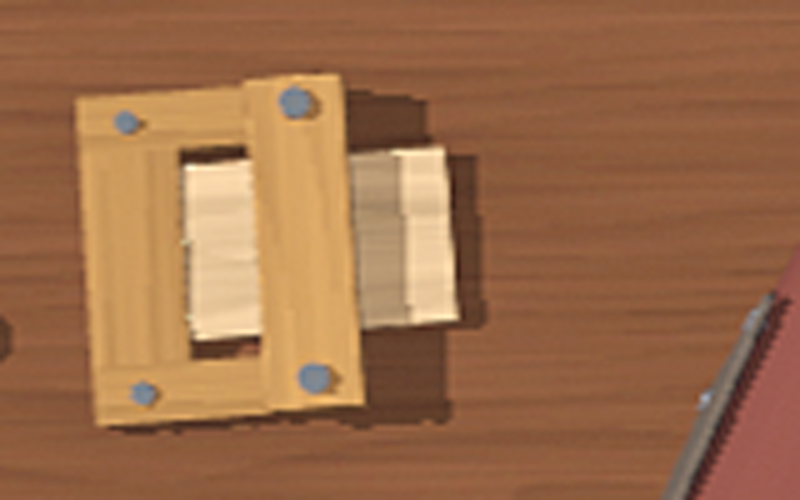

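The board is home: its front end (183,166)-(192,338) lies on the stop edge. Its rear may be up to about 0.5° off, so as insurance I'll press once more with shut fingers at mid-width, which lets the end seat itself flush.

Request:
step_arm:
  targets: [0,0.1,0.035,0,0,0,0,0,0.1,0,0.1,0,0,0,0,0.1,0,0.15,0,0,0,0,0,0,0.15,0,0,0,0,0,0,0.15,0,0,0]

```text
time: 11.65
tcp_pos: [0.5638, -0.1276, 0.0133]
tool_rot: [180.0, -0.0, 93.7]
force: [0.2, -0.0, 0.5]
opening: 0.0002
grip_force: 0.0
```

Request:
step_arm:
  targets: [0,0,0,0.03,0,0,0,0,0,0,0,0,0,0,0,0,0,0,0,0,0]

```text
time: 11.95
tcp_pos: [0.5647, -0.129, 0.0095]
tool_rot: [179.9, 0.0, 93.7]
force: [0.0, -0.5, -0.0]
opening: 0.0004
grip_force: 0.0
```

```bash
python3 - <<'E'
from h import *
s=readout.sense();d=np.array(s["tcp_pos"])[:2]-[.5468,.0923];a=np.radians(93.7)
print(s["tcp_pos"],s["opening"],d@[np.cos(a),np.sin(a)],d@[-np.sin(a),np.cos(a)])
s=imaging.snapshot("top");f=s["frame"]
g=lambda L:[(215+(p+.5)/5-.5,140+(q+.5)/5-.5) for p,q in L]
for n,L in(("rear",[(444,148),(458,320)]),("front",[(183,166),(192,338)])):
    P=ray(s,g(L),.016)[:,:2]-[.5468,.0923]; print(n,P@[np.cos(a),np.sin(a)],P@[-np.sin(a),np.cos(a)])
E
```

```text
[ 0.56469841 -0.128964    0.00949125] 0.00043000983874429317 -0.22195782673024683 -0.003582425337264524
rear [-0.07434769 -0.07466593] [-0.04639804  0.0444413 ]
front [0.06261137 0.06417049] [-0.04749645  0.04298507]
```

Request:
step_arm:
  targets: [0,0.1,0,0.01,0,0,0,0,0.15,0,0.005,0,0,0,0,0.15,0,0,0,0,0,0,0.15,0,0,0,0,0,0,0.05,0,0,0,0,0]

```text
time: 12.5
tcp_pos: [0.5567, -0.0067, 0.0067]
tool_rot: [179.9, -0.0, 93.8]
force: [1.0, -0.2, -1.1]
opening: -0.0001
grip_force: 0.0
```

Request:
step_arm:
  targets: [0,0.01,0,0,0,0,0,0,0.01,0,0,0,0,0,0,0.01,0,0,0,0,0]

```text
time: 12.8
tcp_pos: [0.5563, -0.0039, 0.0057]
tool_rot: [180.0, 0.0, 93.6]
force: [-0.1, 0.0, 0.8]
opening: 0.0002
grip_force: 0.0
```

Request:
step_arm:
  targets: [0,0.01,0,0,0,0,0,0,0.005,0,0,0,0,0,0,0,0,0,0,0,0]

```text
time: 13.1
tcp_pos: [0.5556, -0.0002, 0.0052]
tool_rot: [-180.0, -0.0, 93.6]
force: [0.2, 0.8, 0.1]
opening: 0.0003
grip_force: 0.0
```

Contact is expected near y = 0.008.

Request:
step_arm:
  targets: [0,0.01,0,0,0,0,0,0,0.01,0,0,0,0,0,0,0.01,0,0,0,0,0,0,0,0,0,0,0,0]

```text
time: 13.5
tcp_pos: [0.5552, 0.0064, 0.0053]
tool_rot: [-180.0, -0.0, 93.7]
force: [0.5, -1.2, -0.2]
opening: 0.0005
grip_force: 0.0
```

Request:
step_arm:
  targets: [0,0.01,0,0,0,0,0,0,0.005,0,0,0,0,0,0,0,0,0,0,0,0]

```text
time: 13.8
tcp_pos: [0.555, 0.0087, 0.0053]
tool_rot: [-180.0, 0.1, 93.7]
force: [-0.4, -4.5, 0.5]
opening: 0.0002
grip_force: 1.7
```

Request:
step_arm:
  targets: [0,0.005,0,0,0,0,0,0,0.005,0,0,0,0,0,0,0,0,0,0,0,0]

```text
time: 14.1
tcp_pos: [0.5549, 0.0088, 0.0054]
tool_rot: [-180.0, 0.3, 93.6]
force: [-2.2, -11.4, 1.0]
opening: 0.0
grip_force: 6.2
```

Request:
step_arm:
  targets: [0,-0.01,0,0,0,0,0,0,-0.03,0,0,0,0,0,0,-0.06,0,0,0,0,0,0,-0.1,0,0,0,0,0,0,0,0,0,0,0,0]

```text
time: 14.6
tcp_pos: [0.5581, -0.0311, 0.0054]
tool_rot: [180.0, 0.0, 93.6]
force: [0.7, 0.2, 0.9]
opening: -0.0001
grip_force: 0.0
```

Request:
step_arm:
  targets: [0,-0.1,0,-0.1,0,0,0,0,-0.15,0,-0.15,0,0,0,0,-0.15,0,-0.15,0,0,0,0,-0.2,0,-0.1,0,0,0,0,0,0,0,0,0,0]

```text
time: 15.1
tcp_pos: [0.5677, -0.1535, 0.1085]
tool_rot: [179.7, 0.2, 93.4]
force: [1.2, 0.6, -0.2]
opening: 0.0003
grip_force: 0.0
```

```bash
python3 - <<'E'
from h import *
s=imaging.snapshot("top");t=s["frame"]
cv2.imwrite("pics/c7.png",cv2.resize(t[140:240,215:375],None,fx=5,fy=5,interpolation=cv2.INTER_CUBIC))
E
```

```text
(no output)
```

View pics/c7.png

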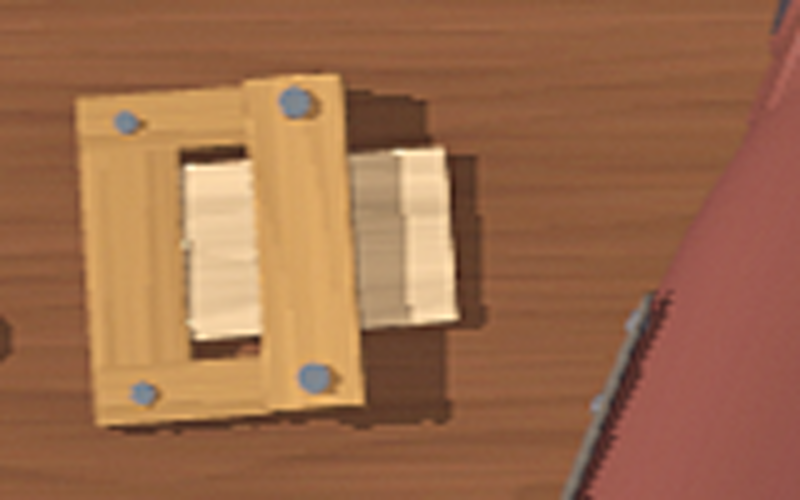

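The board hasn't moved: its end is still on the stop at (183,166)-(192,338), and its rear edge (444,148)-(458,320) is square to the beam. The arm is clear.

```bash
python3 -c "
from workcell import manip
print(manip.finish_job())"
```

```text
the job is handed in; nothing more can be done
None
```

The board was pushed flat under the beam until it pressed on the stop, looks square and flush in the top camera view (within about 0.5°), and the job is handed in with the arm clear.

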